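# Third hand at the cleat jig

### The arm

A 6-joint arm with a two-finger parallel gripper is mounted at the origin on the work surface. World frame = base frame: x ahead of the robot, y to its left, z up, the work surface at z = 0. Lengths are in m, angles in rad, forces in N, time in s.
With the tool pointing down it reaches from about 0.375 to 0.9 m from the base axis. Payload 3.1 kg.
Tool frame: the origin (TCP) lies at the very end of the fingers, on their centre line; the grasp point (between the pads) lies 19 mm behind it; x points along the fingers, y is the direction in which the jaws open and shut, and the axes are right-handed (so a half turn about x gives the same grasp; the last joint's range is limited). The gripper opens to 85 mm and grips with 20 to 120 N. Pads are 22 mm wide; open, the fingers measure 114 mm over their backs; the gripper's body (76 mm by 85 mm) begins 54 mm behind the grasp point. The pads swing forward as they close: fully open they stand 13 mm farther back than shut.
Start: joints at [-1.454, 0.527, 1.433, -0, 1.181, -0.178], TCP at [0.182, -0.598, 0.231] pointing down, gripper open.
Joint ranges: [-3.08, 3.08], [-0.75, 2.2], [0.22, 2.44], [-1.43, 4.57], [0, 2.65], [-2.85, 2.85]. Speed limits (rad/s): [2.79, 2.79, 3.14, 3.14, 3.14, 3.14].

### API

Orientations are given as a unit quaternion [x, y, z, w].
In Python, from station import manip gives the robot as it stands.
- The arm moves only by the shell command python3 -m jog 'ROWS' [FORCE]. ROWS is a JSON object of lists of equal length, an entry for each row: "linear": the shift along the tool's x, y, z in cm, a list of three; "twist": the turn about the tool's x in rad; "claw": the opening, from -1 (shut) to 1 (fully open). A call has 1 to 20 rows; each row is the pose to reach, as a shift and turn from the pose commanded when the call began, along the tool's axes at that moment; what a row does not reach only later rows make up. A row lasts 1/12 s, in which the tool goes at most 41.7 mm and 7.16 degrees, less where a joint would pass 70% of its speed; a pose out of reach is approached as far as the arm can. A call with a gripper value outside its range is refused whole. The fingers move at their own pace and stop on an object; FORCE is the grip in N (left out, the last holds). Time passes only in rows, so rows that repeat a pose let the fingers close. It gives the time, the measured TCP pose, the force and the opening at its end, in the units of the state.
- manip.sense(): the state, without advancing time (a new reading comes with each control period).
- manip.snapshot(name): name is "scene" or "side" or "wrist"; returns a dict with "pixels" (400x640x3 uint8, red, green, blue), "camera_matrix" (3x3 intrinsics, pixels), "R" (3x3) and "t" (3): a world point X has camera coordinates R X + t. Camera axes: x right, y down, z forward; pixel columns grow to the right and rows downward; lengths in m; the calibration is good to about 2 mm. A picture is of the moment at which its call begins. There is no depth.
- manip.sign_off(): hands the job in, once; it reports no verdict.
The state is a dict: "t": time; "q": joint angles; "qd": joint speeds; "tau": joint torques, N m; "tcp_pos": TCP position; "tool_rot": TCP orientation; "force": force on the tool from outside, world axes, zero at the start; "ft_torque": the same for the moment, N m; "finger_gap": opening from 0.0 (shut) to 1.0 (fully open).
Only numpy, scipy, OpenCV 4.12 (cv2) and the standard library are available. Lean on these libraries where they do the work, as an engineer would, in place of code of your own. Each camera call takes 0.05 s, during which the arm holds its last target.

### The job

Fold the cam lever of the sliding length stop right down so that the stop is locked where it has been set, without shifting the stop. Then bring the wooden batten flat on the white panel, flush along the aluminium track that serves as fence and with its end hard against the stop, and press it against the stop with a steady 8 to 20 newtons. Finish while still pressing it there, so that a workmate can drive the screws, and leave the things around the jig alone.

Things in the scene. Friction and masses are not known exactly. Their poses are not given: they have to be found in the camera images.
- jig: fixed jig: plywood base board 270 x 420 x 18 mm; on it, flat, a white panel, 12 mm thick, its top 30 mm above the bench, and a low aluminium T-track along the panel's far edge. Origin: centre of the board's underside. x points across the jig, away from the robot, to the track; y runs along the track to the end with the stop; z up. The panel spans x = -115 to +40 mm. Position and yaw vary
- fence (a point): middle of the fence: the upper front edge of the aluminium T-track (44 mm wide, 420 mm long), 40 mm from the jig's origin along its x, 46 mm above the bench, so the fence's upright front face stands 16 mm above the panel. Axes as the jig's; the fence runs along y and the batten comes to its -x side
- stop: the sliding length stop: an aluminium carriage (44 x 50 mm) on the track with a flat arm that reaches 62 mm from the fence over the panel towards the robot, 14 mm thick, its top 72 mm above the bench. Free, it slides along the track (y) with a drag of about 4 N; locked, it stands firm. Origin: on the bench under the plane of its working face, at the jig's x = 0. Axes as the jig's
- stop_face (a point): point on the stop's working face (the side of the arm that looks along -y), 16 mm from the fence and 52.5 mm above the bench, where the middle of the batten's end comes. Axes as the jig's
- lever_pin (a point): the lever's hinge pin, on the stop's carriage, 80 mm above the bench; its axis lies along the jig's y. It moves with the stop
- lever_tip (a point): centre of the rounded end of the lever's black handle, 68 mm from the pin (the handle is 18 mm wide along jig y, 10 mm thick, its end 16 mm thick and reaches 76 mm from the pin)
- batten_mid (a point): centre of the loose wooden batten, 32 mm wide (its x) by 180 mm long (its y) by 45 mm high (its z), about 0.13 to 0.25 kg, with two dark screw holes in its top; it lies with its 32 mm face down on the white panel, clear of fence and stop. Seated, its centre is 16 mm from the fence and 90 mm from the stop's face, 52.5 mm above the bench
- driver: bystander: cordless screwdriver, 180 mm high, standing on its battery on the bench (origin under its middle); leave alone
- screws: bystander: white plastic tray of screws, 110 x 150 x 38 mm, on the bench (origin under its middle); leave alone
- tape: bystander: roll of packing tape lying on the bench, 104 mm across, 48 mm high (origin under its middle); leave alone
- lever (a joint): angle of the stop's cam lever, rad. 0: standing up, leaning 0.2 rad from vertical to the jig's +x, away from the robot (stop free). It grows as the handle is folded over to -x, towards the robot, and down; 1.7: its end, lying nearly level beside the stop's arm (locked; counts from 1.55). It stays where it is left. Folding takes 2 to 4 N at the handle's end
There are look-alikes about, which are no part of the job. Of the things like the part that bears batten_mid, leave any that is blue or yellow; of the rest the smaller one is meant.

How it is judged:
By the outcome, as a careful person would: the job done as asked, in the order asked, and still so for the second after the job is handed in, while the arm keeps its last pose, push and grip.
It also fails if it takes over 67 s, if anything falls off the work surface, if the arm or the gripper's body presses on something with over 40 N, if the wrist force passes 120 N, or if a joint passes its speed limit or range.

## Working session

There is one attempt and no reset: what is moved stays moved. The work goes in short steps, Python scripts to look and compute and a shell command to move; the robot and the scene stay as the last step left them, time stands still between calls to the robot, and variables do not carry over. Pictures are saved under pics/ and viewed, and the job is handed in when it is done.

```bash
ls; mkdir -p pics
cat > h.py <<'E'
import numpy as np, cv2
from station import manip
def snap(n,f):
    s=manip.snapshot(n); cv2.imwrite('pics/'+f+'.png',cv2.cvtColor(s['pixels'],cv2.COLOR_RGB2BGR))
    np.savez('pics/'+f+'.npz',**{k:np.array(s[k]) for k in s}); return s
def load(f): return dict(np.load('pics/'+f+'.npz'))
def ray(s,u,v):
    d=s['R'].T@np.linalg.inv(s['camera_matrix'])@np.array([u,v,1.]); return -s['R'].T@s['t'],d/np.linalg.norm(d)
def onz(s,u,v,z):
    c,d=ray(s,u,v); return c+d*(z-c[2])/d[2]
def proj(s,X):
    c=s['camera_matrix']@(s['R']@np.asarray(X,float)+s['t']); return c[:2]/c[2]
def tri(a,pa,b,pb):
    A=[];B=[]
    for s,p in((a,pa),(b,pb)):
        c,d=ray(s,*p);P=np.eye(3)-np.outer(d,d);A.append(P);B.append(P@c)
    return np.linalg.lstsq(np.vstack(A),np.hstack(B),rcond=None)[0]
E
python3 - <<'E'
from h import *
np.set_printoptions(precision=3,suppress=True)
for n in('scene','side','wrist'):
    s=snap(n,n+'0'); print(n,s['camera_matrix'][0,0],-s['R'].T@s['t'],s['R'][2])
print(manip.sense())
E
```

```text
pics
scene 385.625444288536 [1.289 0.513 0.971] [-0.651 -0.408 -0.641]
side 396.1796466108927 [ 0.304 -1.115  0.745] [ 0.117  0.86  -0.497]
wrist 331.9065208838938 [ 0.26  -0.574  0.373] [-0.31  -0.092 -0.946]
{'t': 0.15, 'q': array([-1.455,  0.528,  1.434,  0.   ,  1.181, -0.178]), 'qd': array([-0.001, -0.004, -0.005, -0.001, -0.   , -0.   ]), 'tau': array([  0.   , -44.274, -17.828,  -0.   ,   0.006,  -0.   ]), 'tcp_pos': array([ 0.182, -0.597,  0.231]), 'tool_rot': array([ 0.699,  0.104, -0.699,  0.103]), 'force': array([-0.765,  0.677,  0.802]), 'ft_torque': array([0.005, 0.023, 0.015]), 'finger_gap': 1.0021839842173625}
```

View pics/scene0.png

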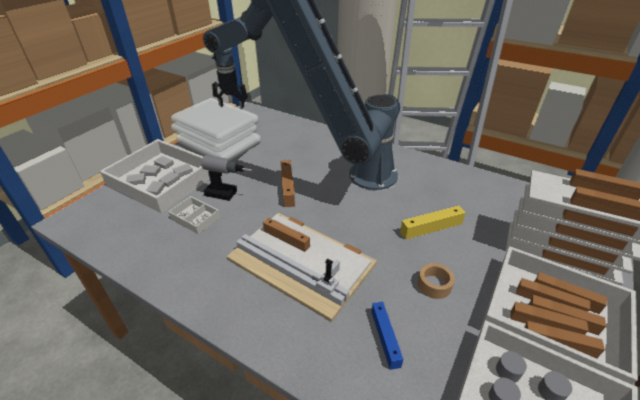

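View pics/side0.png

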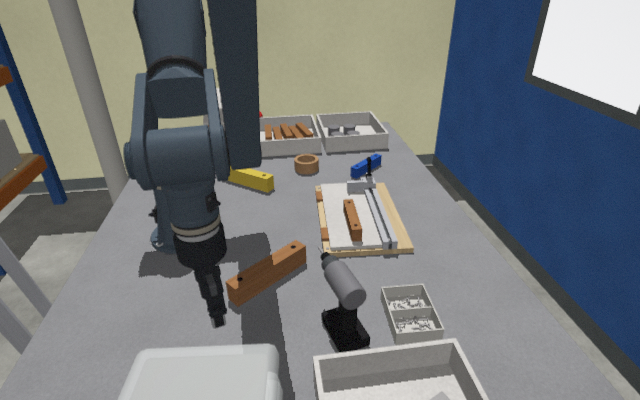

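View pics/wrist0.png

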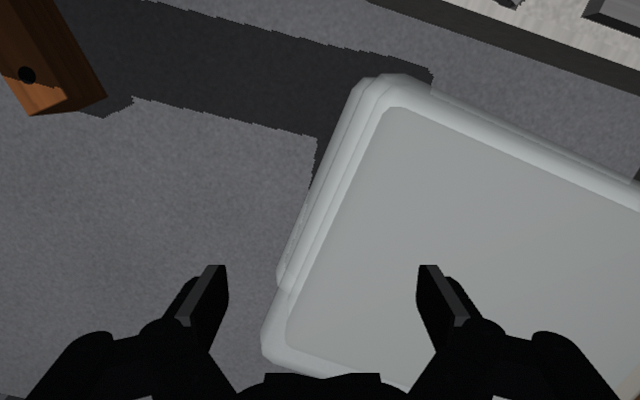

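Run:
```python
from h import *
for f,x,y,w,h,k in(('scene0',222,205,160,110,5),('side0',305,140,110,120,5)):
    im=cv2.imread(f'pics/{f}.png')[y:y+h,x:x+w]; cv2.imwrite(f'pics/{f}_c.png',cv2.resize(im,None,fx=k,fy=k,interpolation=cv2.INTER_CUBIC))
```

```text
(no output)
```

View pics/scene0_c.png

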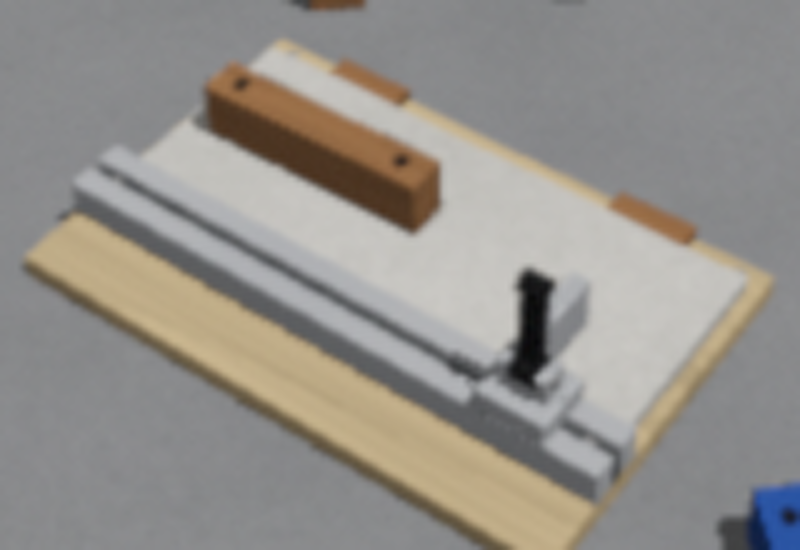

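View pics/side0_c.png

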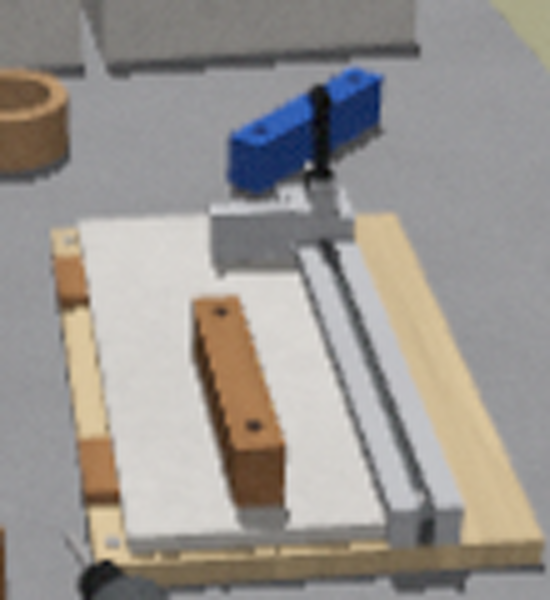

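Run:
```python
from h import *
np.set_printoptions(precision=4,suppress=True)
a=load('scene0');b=load('side0')
A=lambda x,y:(222+(x+.5)/5-.5,205+(y+.5)/5-.5); B=lambda x,y:(305+(x+.5)/5-.5,140+(y+.5)/5-.5)
for n,p in dict(nearpy=(772,280),nearmy=(280,42),farmy=(25,258)).items(): print('scene board',n,onz(a,*A(*p),.018))
for n,p in dict(farpy=(398,215),farmy=(545,543),nearpy=(52,232),nearmy=(98,562)).items(): print('side board',n,onz(b,*B(*p),.018))
print('fence top edge scene', onz(a,*A(122,148),.046), onz(a,*A(500,348),.046),onz(a,*A(633,430),.046))
print('fence top side', onz(b,*B(388,510),.046), onz(b,*B(300,250),.046))
print('track back side', onz(b,*B(463,510),.046))
for n,p in dict(fl=(208,83),bl=(240,65),br=(440,165),fr=(415,188)).items(): print('batten sc',n,onz(a,*A(*p),.075))
for n,p in dict(nl=(232,450),nr=(285,442),fr=(238,296),fl=(193,300)).items(): print('batten si',n,onz(b,*B(*p),.075))
print('holes', onz(a,*A(240,83),.075),onz(a,*A(402,160),.075),onz(b,*B(254,426),.075),onz(b,*B(220,312),.075))
print('lever tip',tri(a,A(537,275),b,B(319,92)), 'base',tri(a,A(525,375),b,B(320,178)))
print('arm face side', onz(b,*B(211,211),.072),onz(b,*B(300,213),.072), 'bottom',onz(b,*B(213,268),.030),onz(b,*B(300,270),.030))
```

```text
scene board nearpy [0.4616 0.2259 0.018 ]
scene board nearmy [ 0.437  -0.1911  0.018 ]
scene board farmy [ 0.7032 -0.2067  0.018 ]
side board farpy [0.728  0.2091 0.018 ]
side board farmy [ 0.6995 -0.2114  0.018 ]
side board nearpy [0.4572 0.225  0.018 ]
side board nearmy [ 0.4327 -0.1881  0.018 ]
fence top edge scene [ 0.6085 -0.1976  0.046 ] [0.6241 0.1152 0.046 ] [0.6363 0.2144 0.046 ]
fence top side [ 0.6039 -0.2014  0.046 ] [0.6264 0.1167 0.046 ]
track back side [ 0.6474 -0.2083  0.046 ]
batten sc fl [ 0.5489 -0.166   0.075 ]
batten sc bl [ 0.5224 -0.1584  0.075 ]
batten sc br [0.5331 0.014  0.075 ]
batten sc fr [0.5594 0.0115 0.075 ]
batten si nl [ 0.5165 -0.1672  0.075 ]
batten si nr [ 0.5493 -0.1639  0.075 ]
batten si fr [0.5572 0.0099 0.075 ]
batten si fl [0.5264 0.0095 0.075 ]
holes [ 0.5374 -0.1471  0.075 ] [ 0.5422 -0.0099  0.075 ] [ 0.5347 -0.1444  0.075 ] [ 0.5411 -0.0088  0.075 ]
lever tip [0.6448 0.1524 0.1542] base [0.6535 0.1545 0.0809]
arm face side [0.5642 0.1387 0.072 ] [0.6273 0.1252 0.072 ] bottom [0.5645 0.1285 0.03  ] [0.6268 0.1153 0.03  ]
```

```bash
cat >> h.py <<'E'
from scipy.spatial.transform import Rotation as Ro
def st():
    s=manip.sense(); R=Ro.from_quat(s['tool_rot']).as_matrix(); return s,R
def go(p,yawy=None):
    """shift in cm in tool axes to get TCP to p; twist so that tool y has world heading yawy (mod pi)"""
    s,R=st(); d=R.T@(np.array(p)-s['tcp_pos'])*100
    tw=None
    if yawy is not None:
        v=R.T@np.array([np.cos(yawy),np.sin(yawy),0]); tw=np.arctan2(v[2],v[1]); tw=(tw+np.pi/2)%np.pi-np.pi/2
    print('lin',d.round(2),'twist',tw, 'q6',s['q'][5])
E
python3 - <<'E'
from h import *
np.set_printoptions(precision=4,suppress=True)
s,R=st(); print(R,s['tcp_pos'])
go([.50,.02,.28],-.066); go([.50,.02,.28],-.066+np.pi/2)
w=load('wrist0'); 
print('cam in tool',R.T@(-w['R'].T@w['t']-s['tcp_pos']), R.T@w['R'].T)
E
```

```text
[[-0.0002  0.2905 -0.9569]
 [ 0.0017 -0.9569 -0.2905]
 [-1.     -0.0017 -0.0003]] [ 0.1815 -0.5975  0.2305]
lin [ -4.85 -49.84 -48.41] twist -1.210014459906959 q6 -0.17849383447914174
lin [ -4.85 -49.84 -48.41] twist 0.36078240172790865 q6 -0.17849383447914174
cam in tool [-0.1426 -0.0002 -0.0822] [[ 0.0007 -0.324   0.9461]
 [ 1.      0.0008 -0.0005]
 [-0.0006  0.9461  0.324 ]]
```

Run:
```python
from h import *
go([.56,.13,.32],-.066)
```

```text
lin [ -8.83 -58.63 -57.35] twist -1.210014459906959 q6 -0.17849383447914174
```

```bash
python3 -m jog '{"linear":[[-4,0,0],[-8.8,0,0],[-8.8,-58.6,-57.3],[-8.8,-58.6,-57.3],[-8.8,-58.6,-57.3],[-8.8,-58.6,-57.3],[-8.8,-58.6,-57.3],[-8.8,-58.6,-57.3],[-8.8,-58.6,-57.3],[-8.8,-58.6,-57.3],[-8.8,-58.6,-57.3],[-8.8,-58.6,-57.3],[-8.8,-58.6,-57.3],[-8.8,-58.6,-57.3],[-8.8,-58.6,-57.3],[-8.8,-58.6,-57.3],[-8.8,-58.6,-57.3],[-8.8,-58.6,-57.3],[-8.8,-58.6,-57.3],[-8.8,-58.6,-57.3]],"twist":[0,0,-0.1,-0.2,-0.3,-0.4,-0.5,-0.6,-0.7,-0.8,-0.9,-1.0,-1.1,-1.21,-1.21,-1.21,-1.21,-1.21,-1.21,-1.21],"claw":[1,1,1,1,1,1,1,1,1,1,1,1,1,1,1,1,1,-1,-1,-1]}' 40
```

```text
t: 1.82
tcp_pos: [0.5278, 0.0696, 0.3186]
tool_rot: [-0.516, -0.483, 0.516, -0.483]
force: [-0.1, -1.3, 0.1]
finger_gap: 0.605
```

```bash
python3 - <<'E'
from h import *
go([.56,.13,.32],-.066)
E
python3 -m jog '{"linear":[[0,3.6,-5.8],[0,3.6,-5.8],[0,3.6,-5.8],[0,3.6,-5.8],[0,3.6,-5.8]],"twist":[0,0,0,0,0],"claw":[-1,-1,-1,-1,-1]}'
python3 - <<'E'
from h import *
np.set_printoptions(precision=4,suppress=True)
s=snap('wrist','w1');print(st())
go([.56,.13,.32],-.066)
E
```

```text
lin [-0.14  2.82 -6.24] twist 0.00043180150562149855 q6 -0.013141543346438552
t: 2.23
tcp_pos: [0.5664, 0.1225, 0.3182]
tool_rot: [-0.516, -0.484, 0.517, -0.483]
force: [0.6, 0.6, 0.1]
finger_gap: 0.002
({'t': 2.2833, 'q': array([ 0.0197,  0.3776,  1.4381, -0.0005,  1.3275,  0.0866]), 'qd': array([-0.0148, -0.0091,  0.0022,  0.002 , -0.0009,  0.0008]), 'tau': array([  0.5196, -38.713 , -19.8399,   0.0274,  -0.0105,  -0.0016]), 'tcp_pos': array([0.5664, 0.122 , 0.3184]), 'tool_rot': array([-0.5159, -0.4833,  0.517 , -0.4828]), 'force': array([ 0.5968,  0.0854, -0.3222]), 'ft_torque': array([ 0.0353, -0.005 ,  0.0224]), 'finger_gap': -0.00031616550681797136}, array([[-0.0016,  0.9978, -0.0667],
       [-0.0005, -0.0667, -0.9978],
       [-1.    , -0.0016,  0.0006]]))
lin [-0.16 -0.69 -0.75] twist -0.0007808723019036012 q6 0.08661180026514122
```

View pics/w1.png

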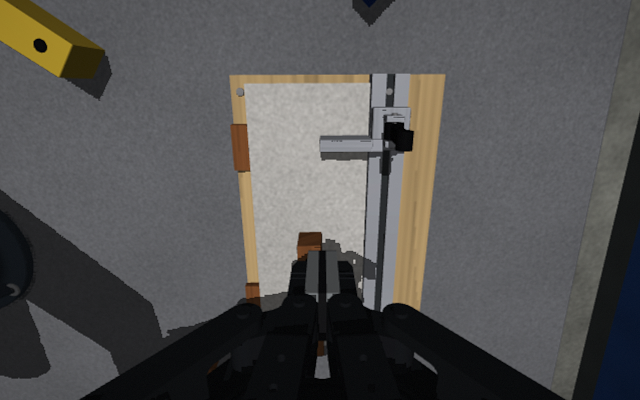

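Run:
```python
from h import *
x,y,w,h,k=220,60,240,200,4
im=cv2.imread('pics/w1.png')[y:y+h,x:x+w]; im=cv2.resize(im,None,fx=3.3,fy=3,interpolation=cv2.INTER_CUBIC)
im=cv2.resize(cv2.imread('pics/w1.png')[60:190,300:430],None,fx=4.6,fy=4.6,interpolation=cv2.INTER_CUBIC)
cv2.imwrite('pics/w1_c.png',im)
```

```text
(no output)
```

View pics/w1_c.png

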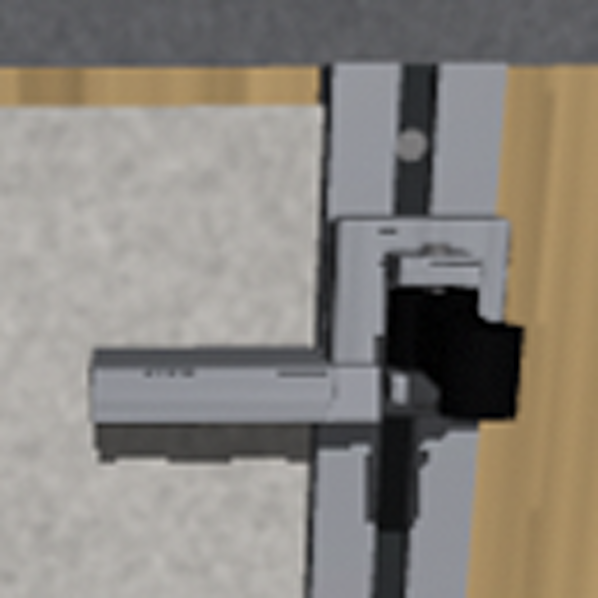

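```bash
cat > jig.py <<'E'
from h import *
w=load('w1'); C=lambda x,y:(300+(x+.5)/4.6-.5,60+(y+.5)/4.6-.5)
E
python3 - <<'E'
from jig import *
np.set_printoptions(precision=4,suppress=True)
print('board +y end far/near corners', onz(w,445,73.5,.018),onz(w,230,74.5,.018))
p=onz(w,*C(332,66),.046);q=onz(w,*C(305,598),.046);print('fence',p,q,np.arctan2((q-p)[0],-(q-p)[1]))
print('fence full', onz(w,362,279,.046))
print('track back',onz(w,*C(508,66),.046),onz(w,*C(468,598),.046))
print('arm front', onz(w,*C(92,422),.072),onz(w,*C(378,420),.072),'back',onz(w,*C(92,367),.072))
print('lever tip face', onz(w,*C(440,320),.155),onz(w,*C(522,325),.155),onz(w,*C(516,418),.155),onz(w,*C(440,418),.155))
print('carr', onz(w,*C(335,216),.066),onz(w,*C(508,218),.066))
a=load('scene0');b=load('side0')
A=lambda x,y:(222+(x+.5)/5-.5,205+(y+.5)/5-.5); B=lambda x,y:(305+(x+.5)/5-.5,140+(y+.5)/5-.5)
# lever tip centre between scene, side, wrist
print(tri(a,A(537,278),w,C(481,370)),tri(b,B(319,95),w,C(481,370)),tri(a,A(537,278),b,B(319,95)))
E
```

```text
board +y end far/near corners [0.7242 0.2097 0.018 ] [0.4562 0.226  0.018 ]
fence [0.6291 0.2145 0.046 ] [0.6191 0.0733 0.046 ] -0.0705888969684652
fence full [ 0.6105 -0.0612  0.046 ]
track back [0.6737 0.2116 0.046 ] [0.6653 0.0703 0.046 ]
arm front [0.5626 0.1324 0.072 ] [0.6358 0.1282 0.072 ] back [0.5636 0.1465 0.072 ]
lever tip face [0.6343 0.1639 0.155 ] [0.6504 0.1619 0.155 ] [0.6497 0.1434 0.155 ] [0.6344 0.1444 0.155 ]
carr [0.6265 0.179  0.066 ] [0.6695 0.1757 0.066 ]
[0.6439 0.152  0.1496] [0.6438 0.1529 0.1519] [0.6449 0.1524 0.1518]
```

Run:
```python
from h import *
go([.683,.151,.19],-.066)
```

```text
lin [12.82 11.46 -3.68] twist -0.0007808723019036012 q6 0.08661180026514122
```

```bash
python3 -m jog '{"linear":[[0,4,-1.3],[0,8,-2.6],[0,11.5,-3.7],[4,11.5,-3.7],[8,11.5,-3.7],[10.8,11.5,-3.7],[12.8,11.5,-3.7],[12.8,11.5,-3.7],[12.8,11.5,-3.7],[12.8,11.5,-3.7],[12.8,11.5,-3.7],[12.8,11.5,-3.7]],"twist":[0,0,0,0,0,0,0,0,0,0,0,0],"claw":[-1,-1,-1,-1,-1,-1,-1,-1,-1,-1,-1,-1]}'
python3 - <<'E'
from h import *
np.set_printoptions(precision=4,suppress=True)
s=snap('wrist','w2');s=snap('side','s2')
im=cv2.imread('pics/s2.png')[120:240,310:430]; cv2.imwrite('pics/s2_c.png',cv2.resize(im,None,fx=4.6,fy=4.6,interpolation=cv2.INTER_CUBIC))
im=cv2.imread('pics/w2.png'); print(manip.sense()['tcp_pos'])
go([.683,.151,.19],-.066)
E
```

```text
t: 3.28
tcp_pos: [0.6857, 0.1521, 0.1934]
tool_rot: [0.518, 0.482, -0.515, 0.484]
force: [0.0, -0.5, -0.3]
finger_gap: 0.001
[0.6852 0.1523 0.1926]
lin [ 0.26 -0.21  0.14] twist -1.2720745902861097e-05 q6 0.1258570119800764
```

View pics/w2.png

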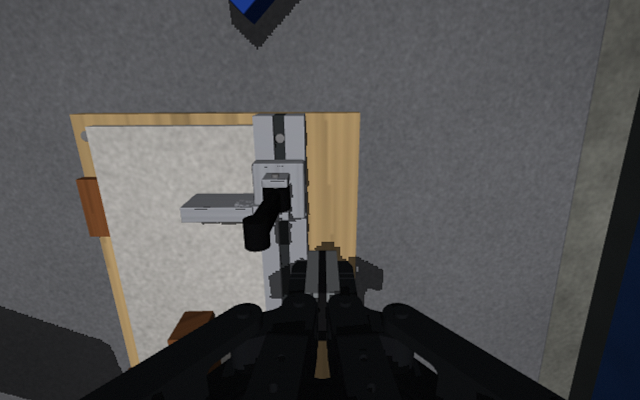

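View pics/s2_c.png

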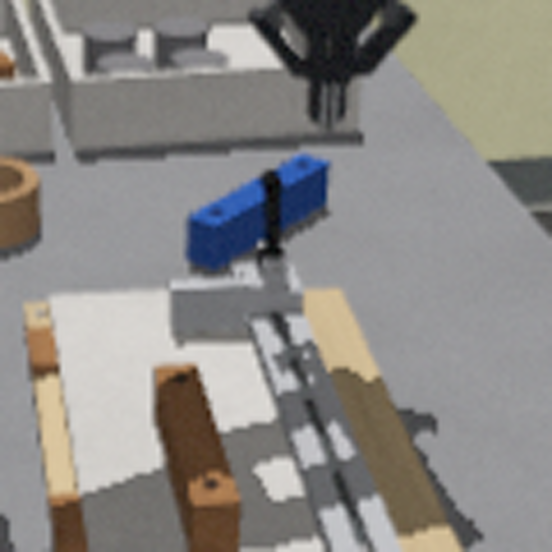

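Run:
```python
from h import *
im=cv2.imread('pics/w2.png')[140:270,170:330]; cv2.imwrite('pics/w2_c.png',cv2.resize(im,None,fx=5,fy=4.6*5/4.6,interpolation=cv2.INTER_CUBIC)[:600])
```

```text
(no output)
```

View pics/w2_c.png

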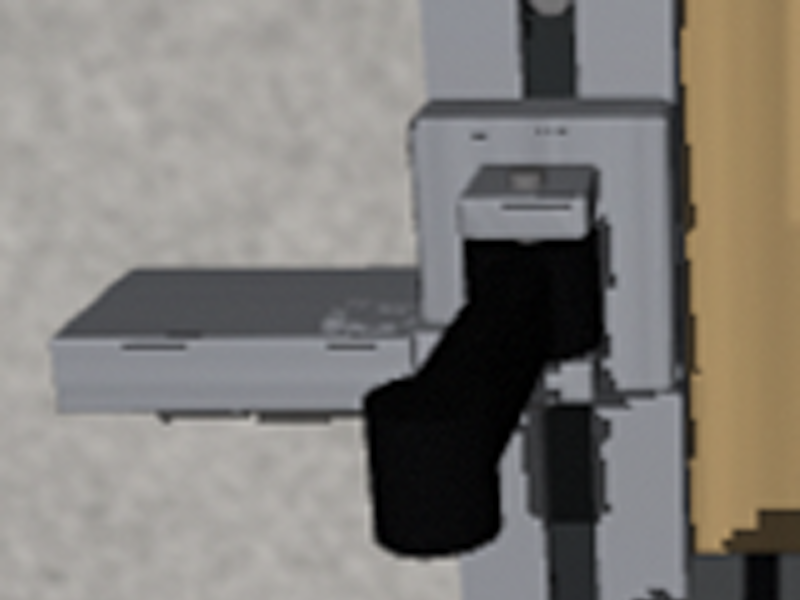

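Run:
```python
from h import *
np.set_printoptions(precision=4,suppress=True)
v=load('w2');w=load('w1'); C=lambda x,y:(300+(x+.5)/4.6-.5,60+(y+.5)/4.6-.5); D=lambda x,y:(170+(x+.5)/5-.5,140+(y+.5)/5-.5)
print('tip',tri(w,C(478,370),v,D(436,472)))
print('hub z.08',onz(v,*D(533,300),.085), onz(v,*D(465,300),.08), onz(v,*D(600,300),.08))
print('arm front', onz(v,*D(55,410),.072),onz(v,*D(360,410),.072),'back',onz(v,*D(52,338),.072),onz(v,*D(410,338),.072))
print('fence',onz(v,*D(422,3),.046),onz(v,*D(462,598),.046),'trk back',onz(v,*D(680,20),.046),onz(v,*D(690,560),.046))
ey=np.array([.067,.998,0]);print()
for P in [(.630,.154,.08),(.630-.068*.2*0+.0135,.153,.1466)]: print(proj(v,P),proj(w,P))
```

```text
tip [0.6438 0.1518 0.1484]
hub z.08 [0.6483 0.1516 0.085 ] [0.6364 0.1507 0.08  ] [0.6583 0.1492 0.08  ]
arm front [0.5621 0.1329 0.072 ] [0.6143 0.1294 0.072 ] back [0.5642 0.146  0.072 ] [0.6246 0.1419 0.072 ]
fence [0.6287 0.1943 0.046 ] [0.6212 0.0779 0.046 ] trk back [0.6732 0.1883 0.046 ] [0.6666 0.0831 0.046 ]

[254.2662 196.2418] [377.6794 129.9703]
[255.9281 230.064 ] [403.1732 139.112 ]
```

```bash
python3 -m jog '{"linear":[[2.7,0,0.2],[5.4,0,0.2],[5.4,0,0.2],[5.4,-1.5,0.2],[5.4,-2.2,0.2],[5.4,-2.8,0.2],[5.45,-3.2,0.2],[5.5,-3.67,0.2],[5.6,-4.1,0.2],[5.7,-4.5,0.2],[5.95,-5.05,0.2],[6.2,-5.6,0.2],[6.5,-6.1,0.2],[6.85,-6.55,0.2],[7.3,-6.95,0.2],[7.7,-7.3,0.2],[7.7,-7.3,0.2],[7.7,-7.3,0.2]],"twist":[0,0,0,0,0,0,0,0,0,0,0,0,0,0,0,0,0,0],"claw":[-1,-1,-1,-1,-1,-1,-1,-1,-1,-1,-1,-1,-1,-1,-1,-1,-1,-1]}'
python3 - <<'E'
from h import *
s=snap('wrist','w3');s=snap('side','s3')
im=cv2.imread('pics/s3.png')[120:240,310:430]; a=cv2.resize(im,None,fx=4.6,fy=4.6,interpolation=cv2.INTER_CUBIC)
cv2.imwrite('pics/s3_c.png',a)
E
```

```text
t: 4.88
tcp_pos: [0.6102, 0.1551, 0.1129]
tool_rot: [-0.515, -0.484, 0.517, -0.483]
force: [0.3, 0.2, 0.8]
finger_gap: 0.003
```

View pics/w3.png

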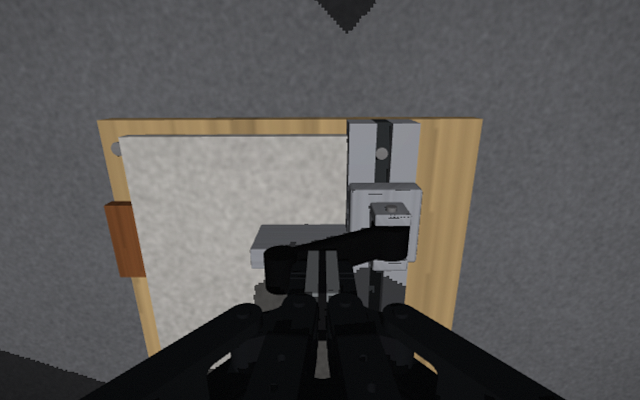

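View pics/s3_c.png

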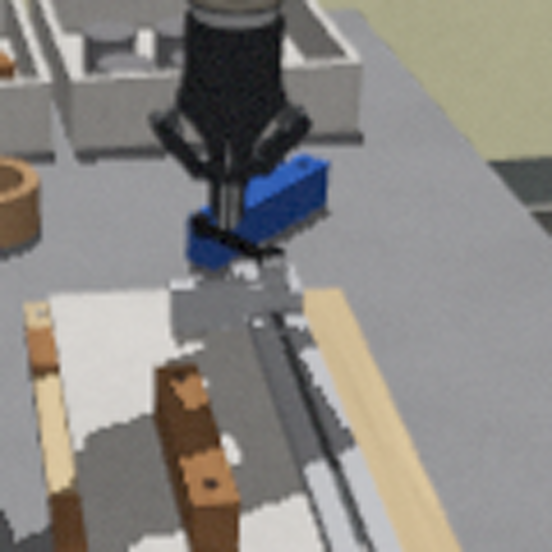

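```bash
python3 -m jog '{"linear":[[0.5,-0.3,0],[1.0,-0.6,0],[1.4,-0.8,0],[1.8,-1.0,0],[2.1,-1.1,0],[2.3,-1.15,0],[2.4,-1.2,0],[2.5,-1.2,0],[2.5,-1.2,0],[2.5,-1.2,0]],"twist":[0,0,0,0,0,0,0,0,0,0],"claw":[-1,-1,-1,-1,-1,-1,-1,-1,-1,-1]}'
python3 - <<'E'
from h import *
print(manip.sense()['force'])
E
```

```text
t: 5.82
tcp_pos: [0.5995, 0.1559, 0.089]
tool_rot: [-0.516, -0.483, 0.516, -0.483]
force: [0.4, 1.0, 2.6]
finger_gap: 0.0
[0.41018068 1.02067432 2.56484658]
```

```bash
python3 -m jog '{"linear":[[0.1,0,0],[0.2,0,0],[0.3,0,0],[0.3,0,0]],"twist":[0,0,0,0],"claw":[-1,-1,-1,-1]}'
```

```text
t: 6.15
tcp_pos: [0.5996, 0.1559, 0.0884]
tool_rot: [0.516, 0.483, -0.516, 0.483]
force: [-1.5, 0.1, 16.4]
finger_gap: -0.001
```

```bash
python3 -m jog '{"linear":[[-4,0,0],[-8,0,0],[-12,0,0],[-16,0,4],[-20,0,8],[-20,0,12],[-20,0,16],[-20,1,20],[-20,0,24],[-20,-1,28],[-20,-2,32],[-20,-2.8,32],[-20,-2.8,32],[-20,-2.8,32],[-20,-2.8,32]],"twist":[0,0,0,0,0,0,0,0,0,0,0,0,0,0,0],"claw":[-1,-1,-1,-1,-1,1,1,1,1,1,1,1,1,1,1]}'
python3 - <<'E'
from h import *
print(st()); snap('wrist','w4')
s=snap('side','s4')
im=cv2.imread('pics/s4.png')[120:240,310:430]; a=cv2.resize(im,None,fx=4.6,fy=4.6,interpolation=cv2.INTER_CUBIC)
cv2.imwrite('pics/s4_c.png',a)
E
```

```text
t: 7.4
tcp_pos: [0.55, -0.1605, 0.2851]
tool_rot: [-0.516, -0.484, 0.516, -0.482]
force: [0.5, 0.4, 0.0]
finger_gap: 0.997
({'t': 7.4, 'q': array([-4.79418593e-01,  3.99307787e-01,  1.49929562e+00,  8.38787924e-04,
        1.24537400e+00, -4.13748764e-01]), 'qd': array([ 0.0237244 , -0.00019453, -0.01015498, -0.00248551, -0.00402784,
       -0.00294263]), 'tau': array([-8.36962815e-01, -3.89866376e+01, -1.86146325e+01, -4.50484059e-02,
        1.56084518e-02, -3.39240751e-05]), 'tcp_pos': array([ 0.54995206, -0.16053516,  0.28510419]), 'tool_rot': array([-0.5161943 , -0.48413471,  0.51622494, -0.48235759]), 'force': array([0.45691394, 0.38946266, 0.04270567]), 'ft_torque': array([-0.01095512,  0.02070403, -0.00184318]), 'finger_gap': 0.9971805319593777}, array([[-0.00174921,  0.99782518, -0.06589265],
       [ 0.00180511, -0.06588949, -0.99782529],
       [-0.99999684, -0.00186435, -0.00168593]]))
```

View pics/w4.png

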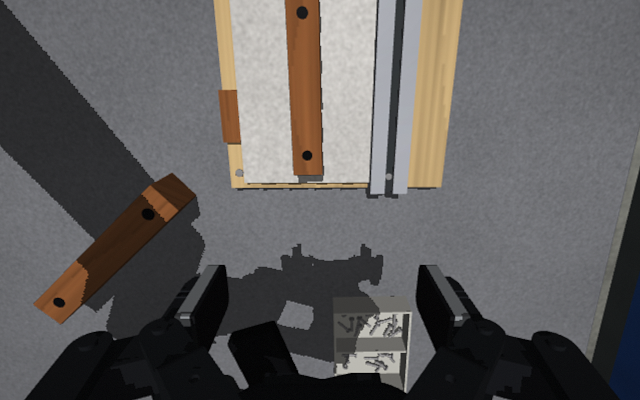

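View pics/s4_c.png

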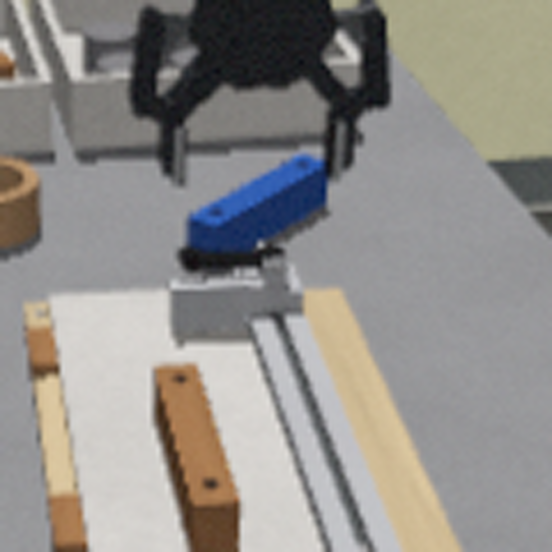

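Run:
```python
from h import *
im=cv2.imread('pics/w4.png')[0:200,210:470]; cv2.imwrite('pics/w4_c.png',cv2.resize(im,None,fx=3,fy=3,interpolation=cv2.INTER_CUBIC))
s=load('w4'); g=s['pixels'].astype(int)
R,G,B=g[...,0],g[...,1],g[...,2]
np.set_printoptions(precision=4,suppress=True)
L=[];Rr=[];F=[]
for v in range(5,160,5):
    row=(R-B)[v,270:345]; idx=np.where(row>45)[0]+270
    L.append(idx[0]-.5);Rr.append(idx[-1]+.5)
vs=np.arange(5,160,5); print(L,Rr)
for nm,E in(('L',L),('R',Rr)):
    p=np.polyfit(vs,E,1); 
    a=onz(s,np.polyval(p,5),5,.075);b=onz(s,np.polyval(p,155),155,.075);print(nm,a,b,np.arctan2((b-a)[0],-(b-a)[1]))
a=onz(s,302,13,.075);b=onz(s,307,155.5,.075);print('holes',a,b,(a+b)/2)
```

```text
[np.float64(285.5), np.float64(285.5), np.float64(285.5), np.float64(285.5), np.float64(286.5), np.float64(286.5), np.float64(286.5), np.float64(286.5), np.float64(287.5), np.float64(287.5), np.float64(287.5), np.float64(287.5), np.float64(287.5), np.float64(288.5), np.float64(288.5), np.float64(288.5), np.float64(288.5), np.float64(289.5), np.float64(289.5), np.float64(289.5), np.float64(289.5), np.float64(290.5), np.float64(290.5), np.float64(290.5), np.float64(290.5), np.float64(291.5), np.float64(291.5), np.float64(291.5), np.float64(291.5), np.float64(292.5), np.float64(292.5)] [np.float64(318.5), np.float64(318.5), np.float64(318.5), np.float64(318.5), np.float64(318.5), np.float64(318.5), np.float64(318.5), np.float64(319.5), np.float64(319.5), np.float64(319.5), np.float64(319.5), np.float64(319.5), np.float64(319.5), np.float64(319.5), np.float64(319.5), np.float64(319.5), np.float64(319.5), np.float64(320.5), np.float64(320.5), np.float64(320.5), np.float64(320.5), np.float64(320.5), np.float64(320.5), np.float64(320.5), np.float64(320.5), np.float64(320.5), np.float64(320.5), np.float64(321.5), np.float64(321.5), np.float64(321.5), np.float64(321.5)]
L [ 0.5241 -0.0035  0.075 ] [ 0.5174 -0.1454  0.075 ] -0.046941636663575204
R [ 0.5551 -0.0055  0.075 ] [ 0.5486 -0.1474  0.075 ] -0.04533017282860519
holes [ 0.5393 -0.0111  0.075 ] [ 0.5331 -0.1469  0.075 ] [ 0.5362 -0.079   0.075 ]
```

View pics/w4_c.png

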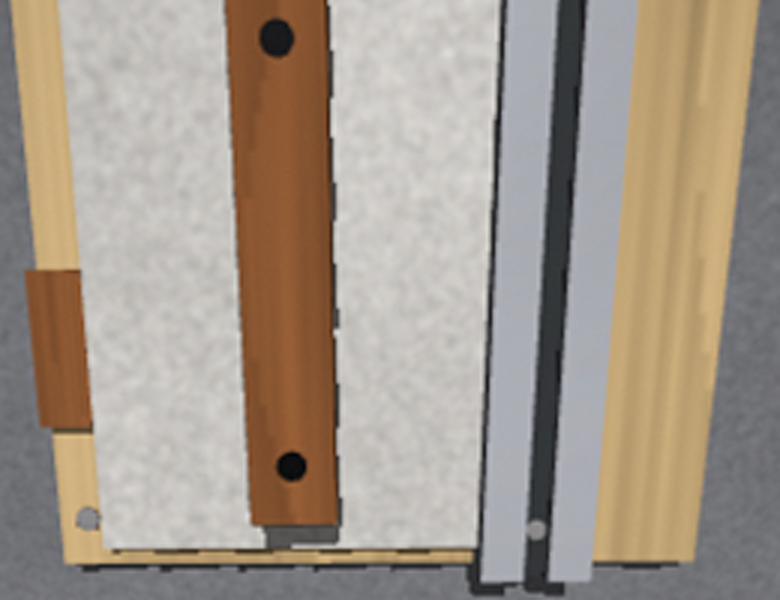

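Run:
```python
from h import *
np.set_printoptions(precision=4,suppress=True)
s=load('w4'); D=lambda x,y:(210+(x+.5)/3-.5,(y+.5)/3-.5)
for n,p,q,z in(('fence',(502,3),(483,580),.046),('trackback',(636,3),(591,580),.046),('boardfar',(760,3),(694,561),.018),('boardnear',(13,3),(66,561),.018),('slotL',(558,3),(527,580),.046)):
    a=onz(s,*D(*p),z);b=onz(s,*D(*q),z);print(n,a,b,np.arctan2((b-a)[0],-(b-a)[1]))
go([.5365,-.079,.10],-.046)
```

```text
fence [0.6145 0.0004 0.046 ] [ 0.6045 -0.2033  0.046 ] -0.04937600598106478
trackback [ 0.6595 -0.0026  0.046 ] [ 0.6478 -0.2061  0.046 ] -0.05734036788910445
boardfar [ 0.7119 -0.      0.018 ] [ 0.6987 -0.2098  0.018 ] -0.06310545154761601
boardnear [0.4426 0.0177 0.018 ] [ 0.4296 -0.1923  0.018 ] -0.061918540953354674
slotL [ 0.6333 -0.0009  0.046 ] [ 0.6222 -0.2044  0.046 ] -0.05494353240229899
lin [18.55 -1.91 -7.98] twist -0.018153557979978974 q6 -0.41391920241683067
```

```bash
python3 -m jog '{"linear":[[3,-0.5,-2],[6.5,-1,-4.5],[9.5,-1.5,-7],[13,-1.9,-8],[16.5,-1.9,-8],[19,-1.9,-8],[21,-1.9,-8],[22.5,-1.9,-8],[23.2,-1.9,-8],[23.2,-1.9,-8],[23.2,-1.9,-8],[23.2,-1.9,-8],[23.2,-1.9,-8]],"twist":[-0.018,-0.018,-0.018,-0.018,-0.018,-0.018,-0.018,-0.018,-0.018,-0.018,-0.018,-0.018,-0.018],"claw":[1,1,1,1,1,1,1,1,1,1,1,1,1]}' 30
python3 - <<'E'
from h import *
snap('wrist','w5'); go([.5365,-.079,.053],-.046)
E
```

```text
t: 8.58
tcp_pos: [0.5378, -0.0806, 0.055]
tool_rot: [0.512, 0.487, -0.511, 0.489]
force: [-0.5, 0.3, -0.4]
finger_gap: 1.002
lin [ 0.19 -0.12 -0.16] twist -0.0018347096291828624 q6 -0.3067826984179364
```

View pics/w5.png

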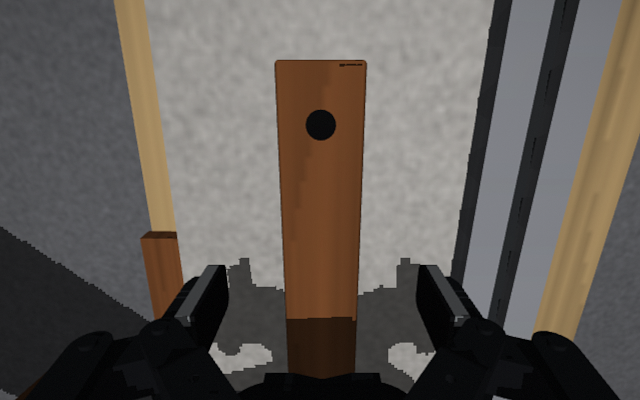

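```bash
python3 -m jog '{"linear":[[0,0,0],[0,0,0],[0,0,0],[0,0,0],[0,0,0],[0,0,0],[0,0,0],[0,0,0],[0,0,0],[0,0,0]],"twist":[0,0,0,0,0,0,0,0,0,0],"claw":[-1,-1,-1,-1,-1,-1,-1,-1,-1,-1]}' 50
python3 - <<'E'
from h import *
snap('wrist','w6'); print(st()[0]['force'])
E
```

```text
t: 9.47
tcp_pos: [0.5371, -0.0807, 0.0541]
tool_rot: [0.512, 0.488, -0.512, 0.488]
force: [0.9, 0.0, 5.8]
finger_gap: 0.36
[-0.24154887 -0.50424098  5.66366552]
```

View pics/w6.png

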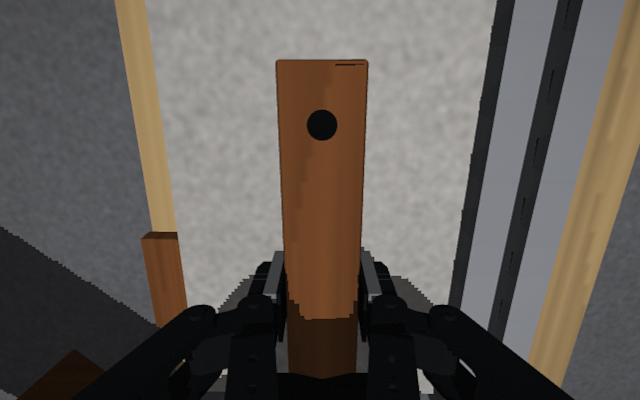

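```bash
python3 -m jog '{"linear":[[-0.1,0,0],[-0.1,0.8,-1],[-0.1,1.6,-2],[-0.1,2.4,-3.5],[-0.1,3.2,-5],[-0.1,4,-6.5],[-0.1,4.6,-8],[-0.1,5,-9],[-0.1,5,-9.5],[-0.1,5,-9.5],[-0.1,5,-9.5]],"twist":[0.012,0.012,0.012,0.012,0.012,0.012,0.012,0.012,0.012,0.012,0.012],"claw":[-1,-1,-1,-1,-1,-1,-1,-1,-1,-1,-1]}' 50
python3 - <<'E'
from h import *
snap('wrist','w7'); snap('scene','c7');snap('side','s7');print(st()[0]['force'])
for f,x,y,w,h in(('c7',222,205,160,110),('s7',310,130,120,120)):
    im=cv2.imread(f'pics/{f}.png')[y:y+h,x:x+w]; cv2.imwrite(f'pics/{f}_c.png',cv2.resize(im,None,fx=4.9,fy=4.9,interpolation=cv2.INTER_CUBIC))
E
```

```text
t: 10.43
tcp_pos: [0.5907, 0.0123, 0.0544]
tool_rot: [-0.514, -0.485, 0.515, -0.485]
force: [-0.2, 0.5, -2.3]
finger_gap: 0.363
[-0.14338863 -0.72370371 -1.16941231]
```

View pics/w7.png

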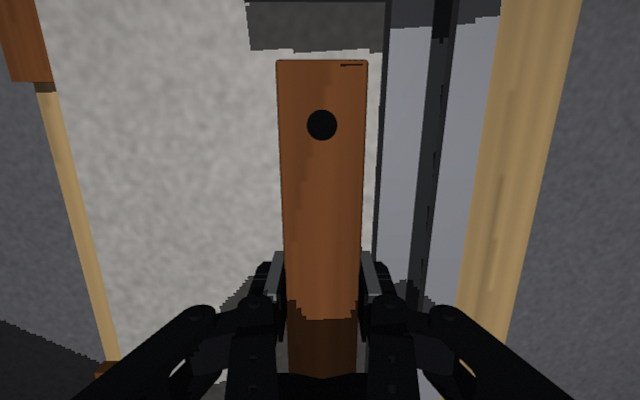

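View pics/c7_c.png

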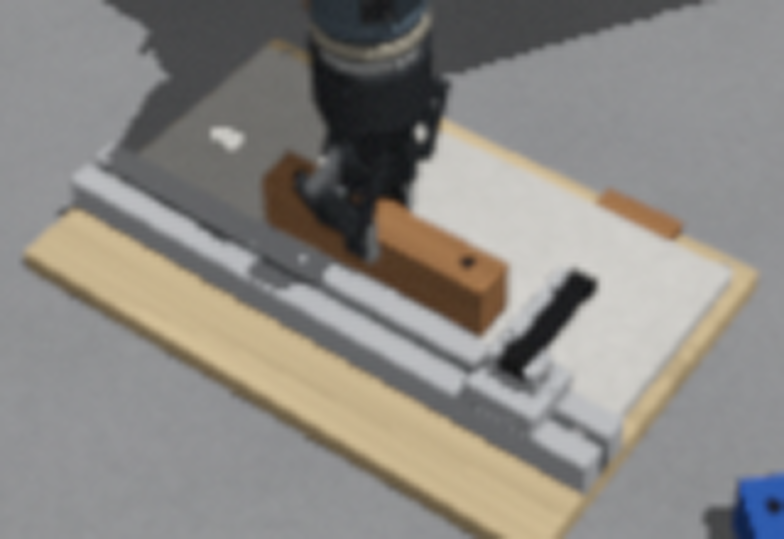

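View pics/s7_c.png

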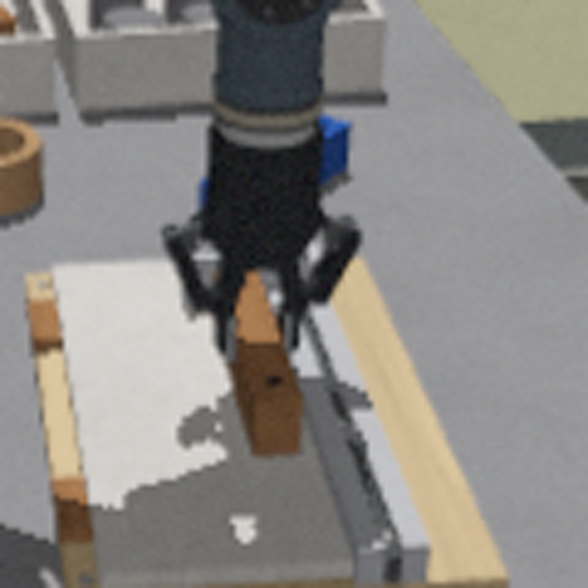

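Run:
```python
from h import *
np.set_printoptions(precision=4,suppress=True)
s=load('w7'); g=s['pixels'].astype(int)
D=(g[...,0]-g[...,2])
vs=np.arange(75,235,4);L=[];Rr=[];F=[]
for v in vs:
    i=np.where(D[v,270:372]>45)[0]+270; L.append(i[0]-.5);Rr.append(i[-1]+.5)
    b=(g[v,:,2]-g[v,:,0])[365:420]; j=np.where(b>8)[0]; F.append(j[0]+365-.5 if len(j) else np.nan)
print(Rr[::6],F[::6], g[150,366:400].tolist()[::3])
def line(E,z):
    E=np.array(E);k=~np.isnan(E);p=np.polyfit(vs[k],E[k],1);r=E[k]-np.polyval(p,vs[k]);k2=np.where(k)[0][abs(r)<1];p=np.polyfit(vs[k2],E[k2],1)
    a=onz(s,np.polyval(p,75),75,z);b=onz(s,np.polyval(p,231),231,z);return a,b,np.arctan2((b-a)[0],-(b-a)[1])
print(line(L,.075),line(Rr,.075),line(F,.046))
print('batten end',onz(s,322,60.5,.075))
```

```text
[np.float64(366.5), np.float64(365.5), np.float64(364.5), np.float64(363.5), np.float64(362.5), np.float64(361.5), np.float64(360.5)] [nan, np.float64(386.5), nan, np.float64(413.5), np.float64(383.5), nan, np.float64(401.5)] [[157, 156, 152], [157, 154, 150], [162, 159, 155], [163, 161, 156], [32, 32, 34], [30, 30, 32], [131, 134, 139], [130, 131, 137], [130, 132, 138], [129, 131, 137], [130, 131, 137], [129, 131, 137]]
(array([0.5788, 0.1   , 0.075 ]), array([0.5755, 0.0413, 0.075 ]), np.float64(-0.05603222526196321)) (array([0.6099, 0.0981, 0.075 ]), array([0.6064, 0.0395, 0.075 ]), np.float64(-0.059107068560281674)) (array([0.6244, 0.0981, 0.046 ]), array([0.6235, 0.0253, 0.046 ]), np.float64(-0.011681470725547028))
batten end [0.5948 0.1036 0.075 ]
```

Run:
```python
from h import *
np.set_printoptions(precision=4,suppress=True)
s=load('w7'); g=s['pixels'].astype(int).sum(2)/3
vs=np.arange(60,250,3);F=[];F0=[]
for v in vs:
    r=g[v,369:400]; d=np.where(r<70)[0]; F.append(d[-1]+369+.5 if len(d) else np.nan); F0.append(d[0]+369-.5 if len(d) else np.nan)
print(F[::6],F0[::6])
for E,z in((F,.046),(F0,.030)):
    E=np.array(E);k=~np.isnan(E);p=np.polyfit(vs[k],E[k],1);r=abs(E[k]-np.polyval(p,vs[k]));print(r.max())
    a=onz(s,np.polyval(p,60),60,z);b=onz(s,np.polyval(p,246),246,z);print(a,b,np.arctan2((b-a)[0],-(b-a)[1]))
```

```text
[np.float64(387.5), np.float64(386.5), np.float64(385.5), np.float64(384.5), np.float64(383.5), np.float64(381.5), np.float64(380.5), np.float64(379.5), np.float64(378.5), np.float64(377.5), np.float64(376.5)] [np.float64(382.5), np.float64(381.5), np.float64(380.5), np.float64(378.5), np.float64(378.5), np.float64(377.5), np.float64(375.5), np.float64(375.5), np.float64(374.5), np.float64(372.5), np.float64(371.5)]
0.5051510989012513
[0.6224 0.1041 0.046 ] [0.617  0.0174 0.046 ] -0.06179285707223533
0.868108974358961
[0.6228 0.1052 0.03  ] [0.617  0.0093 0.03  ] -0.06060959654969598
```

```bash
python3 -m jog '{"linear":[[0,0.5,0],[0,0.9,-0.5],[0,1.1,-1],[0,1.2,-1.4],[0,1.3,-1.6],[0,1.3,-1.6],[0,1.3,-1.6]],"twist":[0.003,0.003,0.003,0.003,0.003,0.003,0.003],"claw":[-1,-1,-1,-1,-1,-1,-1]}'
python3 - <<'E'
from h import *
snap('wrist','w8'); print(st()[0]['force'],st()[0]['ft_torque'])
E
```

```text
t: 11.17
tcp_pos: [0.6032, 0.028, 0.0542]
tool_rot: [-0.515, -0.485, 0.516, -0.483]
force: [-4.6, 0.5, -2.0]
finger_gap: 0.36
[-4.26864382  0.6153544  -1.50907567] [0.15174338 0.98521102 0.02528165]
```

View pics/w8.png

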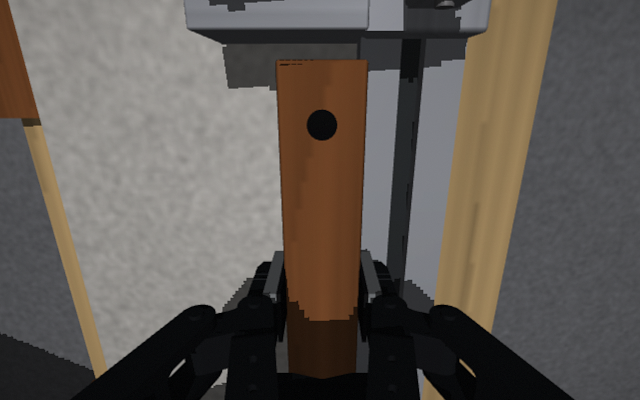

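```bash
python3 -m jog '{"linear":[[0.05,0,-0.3],[0.05,0,-0.6],[0.05,0,-0.8],[0.05,0,-0.9],[0.05,0,-1.0],[0.05,0,-1.0],[0.05,0,-1.0]],"twist":[0,0,0,0,0,0,0],"claw":[-1,-1,-1,-1,-1,-1,-1]}'
python3 - <<'E'
from h import *
print(st()[0]['force'],st()[0]['ft_torque'])
E
```

```text
t: 11.8
tcp_pos: [0.6038, 0.0366, 0.0542]
tool_rot: [-0.514, -0.485, 0.517, -0.483]
force: [-7.2, -3.0, 0.4]
finger_gap: 0.365
[-7.17244553 -3.04690281  0.42142258] [-0.49093526  1.19866131 -0.0119714 ]
```

```bash
python3 -m jog '{"linear":[[0,-0.05,-0.1],[0,-0.05,-0.1],[0,-0.05,-0.1]],"twist":[0,0,0],"claw":[-1,-1,-1]}'
python3 - <<'E'
from h import *
np.set_printoptions(precision=4,suppress=True)
print(st()[0]['force'],st()[0]['ft_torque'],st()[0]['tcp_pos']); snap('wrist','w9')
E
```

```text
t: 12.05
tcp_pos: [0.6038, 0.0374, 0.0542]
tool_rot: [-0.514, -0.485, 0.517, -0.484]
force: [-5.6, -4.1, 0.0]
finger_gap: 0.366
[-5.6289 -4.1176  0.0445] [-0.5359  1.0361 -0.1133] [0.6038 0.0374 0.0542]
```

View pics/w9.png

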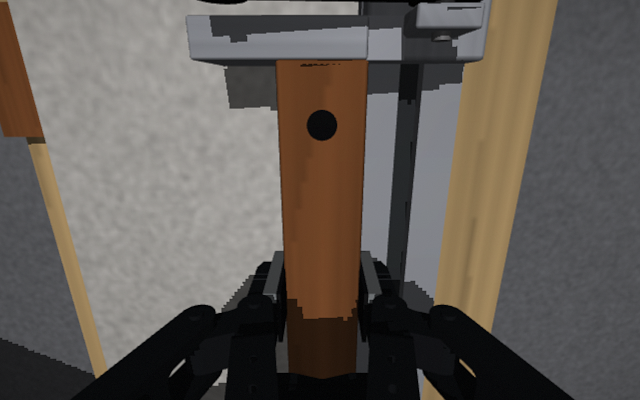

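```bash
python3 -m jog '{"linear":[[0,0,-0.1],[0,0,-0.2],[0,0,-0.2],[0,0,-0.2]],"twist":[0,0,0,0],"claw":[-1,-1,-1,-1]}'
python3 - <<'E'
from h import *
np.set_printoptions(precision=4,suppress=True)
print(st()[0]['force'],st()[0]['ft_torque'],st()[0]['tcp_pos'])
E
```

```text
t: 12.43
tcp_pos: [0.6038, 0.0375, 0.0542]
tool_rot: [-0.513, -0.484, 0.517, -0.484]
force: [-7.2, -9.9, 0.6]
finger_gap: 0.365
[-7.1776 -9.9065  0.5526] [-1.4012  1.1384 -0.0741] [0.6038 0.0375 0.0542]
```

```bash
python3 -m jog '{"linear":[[0,-0.03,-0.1],[0,-0.03,-0.2],[0,-0.03,-0.2],[0,-0.03,-0.2],[0,-0.03,-0.2],[0,-0.03,-0.2]],"twist":[0,0,0,0,0,0],"claw":[-1,-1,-1,-1,-1,-1]}'
python3 - <<'E'
from h import *
np.set_printoptions(precision=4,suppress=True)
snap('wrist','w10'); snap('scene','c10');snap('side','s10')
print(st()[0]['force'],st()[0]['ft_torque'],st()[0]['tcp_pos'],st()[0]['finger_gap'])
for f,x,y,w,h in(('c10',222,205,160,110),('s10',310,130,120,120)):
    im=cv2.imread(f'pics/{f}.png')[y:y+h,x:x+w]; cv2.imwrite(f'pics/{f}_c.png',cv2.resize(im,None,fx=4.9,fy=4.9,interpolation=cv2.INTER_CUBIC))
E
```

```text
t: 12.93
tcp_pos: [0.6039, 0.0375, 0.0542]
tool_rot: [-0.513, -0.484, 0.518, -0.485]
force: [-7.3, -15.8, 0.2]
finger_gap: 0.361
[ -6.2247 -15.3993   0.9065] [-2.2231  1.2606 -0.1313] [0.6039 0.0375 0.0543] 0.36673423683288203
```

View pics/w10.png

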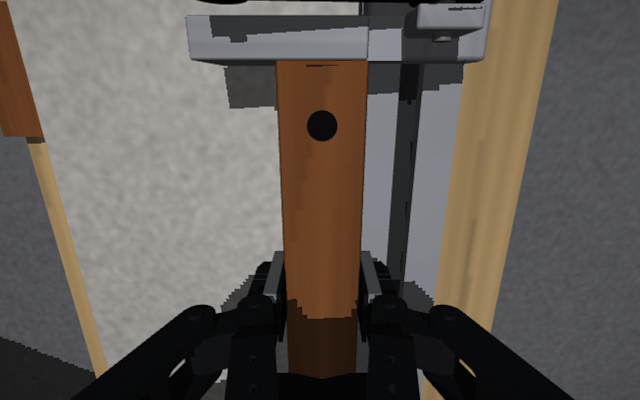

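View pics/c10_c.png

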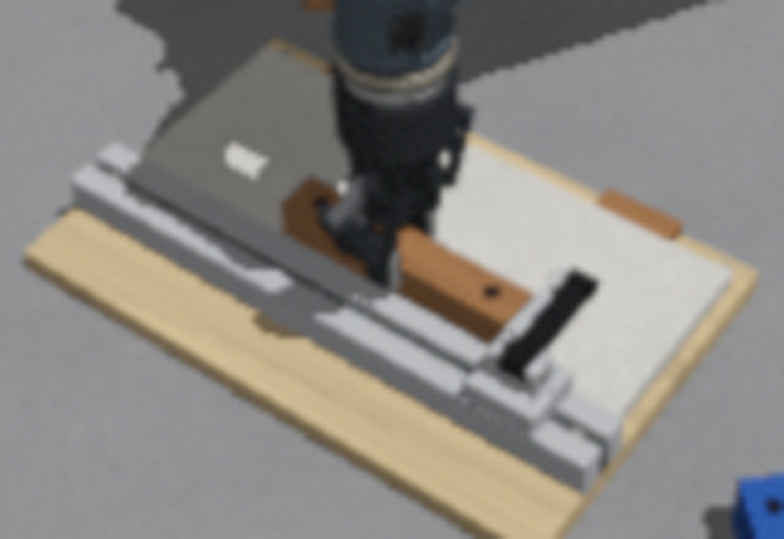

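View pics/s10_c.png

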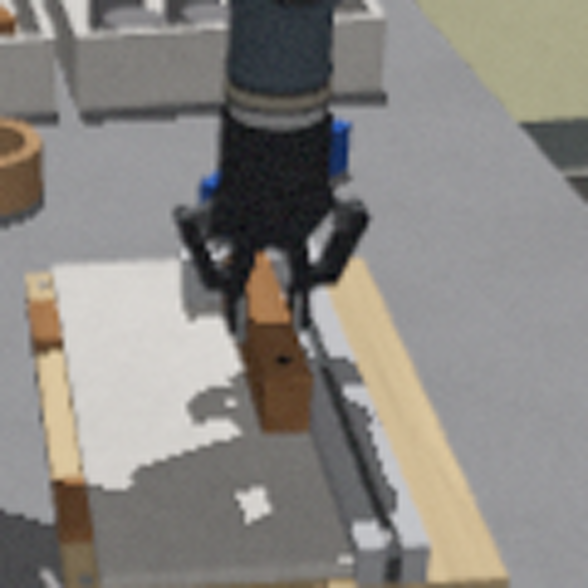

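Run:
```python
from h import *
np.set_printoptions(precision=4,suppress=True)
s,R=st(); print(R, s['force'])
a=cv2.imread('pics/scene0.png');c=cv2.imread('pics/c10.png')
# carriage rear + arm end patch
for (x,y,w,h) in((316,280,22,14),(345,285,14,12),(330,255,12,22)):
    t=cv2.resize(a[y:y+h,x:x+w],None,fx=4,fy=4,interpolation=cv2.INTER_CUBIC);S=cv2.resize(c[y-6:y+h+6,x-6:x+w+6],None,fx=4,fy=4,interpolation=cv2.INTER_CUBIC)
    r=cv2.matchTemplate(S,t,cv2.TM_CCOEFF_NORMED);_,m,_,l=cv2.minMaxLoc(r);print((np.array(l)-24)/4,m)
s=load('w10'); g=s['pixels'].astype(int);D=(g[...,0]-g[...,2])
vs=np.arange(75,235,4)
i=[np.where(D[v,270:372]>45)[0]+270 for v in vs]
for E in([k[0]-.5 for k in i],[k[-1]+.5 for k in i]):
    p=np.polyfit(vs,E,1);A=onz(s,np.polyval(p,75),75,.075);B=onz(s,np.polyval(p,231),231,.075);print(A,B,np.arctan2((B-A)[0],-(B-A)[1]))
# slot left edge of track
gg=g.sum(2)/3;F=[]
vv=np.arange(110,250,4)
for v in vv:
    d=np.where(gg[v,380:425]<75)[0]; F.append(d[0]+380-.5)
p=np.polyfit(vv,F,1);r=np.array(F)-np.polyval(p,vv);k=abs(r)<1.5;p=np.polyfit(vv[k],np.array(F)[k],1)
A=onz(s,np.polyval(p,110),110,.046);B=onz(s,np.polyval(p,246),246,.046);print('slot',A,B,np.arctan2((B-A)[0],-(B-A)[1]),k.sum())
```

```text
[[-0.0038  0.9981 -0.0617]
 [-0.0062 -0.0617 -0.9981]
 [-1.     -0.0034  0.0064]] [ -6.2247 -15.3993   0.9065]
[0. 0.] 0.9909302592277527
[0. 0.] 0.9990636706352234
[ 6.  -5.5] 0.5183001160621643
[0.5923 0.1253 0.075 ] [0.5887 0.0668 0.075 ] -0.06089442123199881
[0.6234 0.1234 0.075 ] [0.6197 0.0649 0.075 ] -0.06186467382320252
slot [0.64   0.1086 0.046 ] [0.6359 0.0422 0.046 ] -0.06159578802951699 35
```

```bash
python3 -m jog '{"linear":[[0.05,0,0],[0.1,0,0],[0.1,0,0],[0.1,0,0],[0.1,0,0],[0.1,0,0]],"twist":[0,0,0,0,0,0],"claw":[-1,-1,-1,-1,-1,-1]}'
python3 - <<'E'
from h import *
np.set_printoptions(precision=4,suppress=True)
s,R=st(); print(R[:,0],s['force'],s['ft_torque'],s['tcp_pos'])
s=snap('wrist','w11');im=cv2.imread('pics/w11.png')[0:130,180:380]; cv2.imwrite('pics/w11_c.png',cv2.resize(im,None,fx=4,fy=4,interpolation=cv2.INTER_CUBIC))
s,R=st();print(s['force'])
E
```

```text
t: 13.58
tcp_pos: [0.6039, 0.0375, 0.0542]
tool_rot: [-0.513, -0.484, 0.518, -0.485]
force: [-8.4, -15.2, 5.1]
finger_gap: 0.361
[-0.0037 -0.0063 -1.    ] [ -8.357  -15.2224   5.0728] [-2.2432  1.458  -0.1521] [0.6039 0.0375 0.0542]
[ -8.1799 -15.564    5.7025]
```

View pics/w11_c.png

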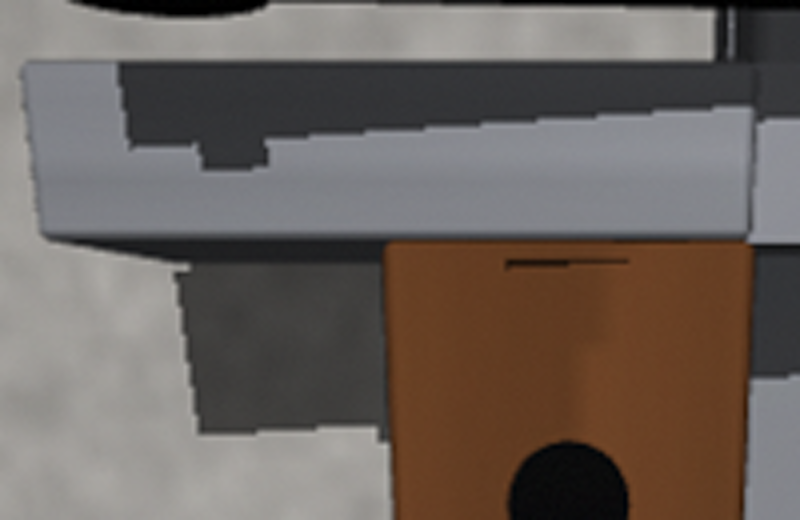

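Run:
```python
from h import *
print(manip.sense()['force'],manip.sense()['t']); print(manip.sign_off())
```

```text
[ -8.17991544 -15.56401033   5.7024633 ] 13.6333
the job is handed in; nothing more can be done
None
```

The stop's lever is folded down against its end stop. The batten sits flush on the fence, with its end against the stop, and the arm is still pressing it there. I handed the job in at about 13.6 s.

- **Lever:** I folded it with closed fingers, and it met its end stop at about 16 N downward. A later picture shows it lying level beside the arm. The carriage shows no shift between the first and last scene pictures. One of the three patches I compared did not match, because the lever that was in it had moved.
- **Seating:** In the wrist picture the batten lies at -0.061 to -0.062 rad and the track at -0.062 rad. No gap shows between the batten's end and the stop's face.
- **Forces on the tool at hand-in:** About 15.6 N along the track, 8 N toward the fence and 6 N downward. Friction on the fence and panel takes part of the 15.6 N, so I estimate 11 to 15 N actually reaches the stop.
- **Tilt:** The push leaned the tool by about 0.006 rad, which could lift the batten's other end by up to about 1 mm. I pressed down about 5 N to seat it; the tool did not sink and the tilt did not change. I could not confirm flatness from the pictures.
- **Bystanders:** I went near none of them and felt no unexpected contact, but I made no separate check of their positions.

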